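Strip a paper tube's mandrel half-way and hold it

ROBOT

A 7-joint arm with a two-finger parallel gripper is mounted at the origin on the work surface. World frame = base frame: x ahead of the robot, y to its left, z up, the work surface at z = 0. Lengths are in m, angles in rad, forces in N, time in s.
With the tool pointing down it reaches from about 0.35 to 0.9 m from the base axis. Payload 8.1 kg.
Tool frame: the origin (TCP) lies midway between the tips of the shut fingers; the grasp point (between the pads) lies 19 mm behind it (arm.pinch_z is the distance from the TCP to the grasp point, in m); z points along the fingers, y is the direction in which the jaws open and shut (so a half turn about z gives the same grasp; the last joint's range is limited). The gripper opens to 92 mm and grips with 3 to 60 N. Pads are 19 mm wide; open, the fingers measure 130 mm over their backs; the gripper's body (75 mm by 190 mm) begins 47 mm behind the grasp point.
Start: joints at [1.198, 0.434, 0.025, 1.573, -0.012, 1.134, -0.075], TCP at [0.167, -0.602, 0.2] pointing down, gripper open.
Joint ranges: [-2.62, 2.62], [-0.44, 2.09], [-1.27, 1.32], [0.08, 2.57], [-1.32, 4.46], [0.12, 2], [-2.74, 2.74]. Speed limits (rad/s): [2.22, 2.22, 3.01, 3.01, 3.14, 3.14, 3.14].

INTERFACE

Orientations are given as a rotation vector (axis times angle).
In Python, from cell import arm, eyes gives the robot as it stands.
- The arm moves only by the tool apply_moves, never from a script. Its argument "targets" is one flat list of numbers, 5 for each row, row after row: the closure, from 0 (fully open) to 1 (shut), then the shift along the tool's x, y, z each as a share of 40 cm, from -1 to 1, then the turn about the tool's z as a share of pi/2 rad, from -1 to 1. A call has 1 to 20 rows; each row shifts and turns the commanded pose from where the row before left it, along the tool's axes as they then stand; what a row does not reach is not made up. A row lasts 1/8 s, in which the tool goes at most 62.5 mm and 10.7 degrees, less where a joint would pass 70% of its speed; a pose out of reach is approached as far as the arm can. A call with a number of a shift or a turn outside -1 to 1 is refused whole. A call with a gripper value outside its range is refused whole. The fingers move at their own pace and stop on an object; "grip_force" is the grip in N (left out, the last holds). Time passes only in rows, so rows that do not move let the fingers close. It gives the time, the measured TCP pose, the force and the opening at its end, in the units of the state.
- arm.observe(): the state, without advancing time (a new reading comes with each control period).
- eyes.get_image(name): name is "side" or "top" or "wrist"; returns the picture (480x640x3 uint8, red, green, blue); there is no depth.
- eyes.camera_params(name): a dict with "camera_matrix" (3x3 intrinsics, pixels), "distortion" ([k1, k2, p1, p2, k3] as OpenCV has them; the pictures are not rectified), "xyz" and "attitude" of the camera in the world; the wrist camera has in their place "hand_eye" (4x4, takes a point from camera to tool coordinates, whose origin is the TCP and whose axes are the flange's). Camera axes: x right, y down, z forward; pixel columns grow to the right and rows downward; lengths in m; the calibration is good to about 2 mm. A picture is of the moment at which its call begins: read the wrist's pose just before it. camera_params takes no time and is no camera call.
- arm.sign_off(): hands the job in, once; it reports no verdict.
The state is a dict: "clock": time; "joints": joint angles; "dq": joint speeds; "joint_efforts": joint torques, N m; "position": TCP position; "ee_rot": TCP orientation; "force": force on the tool from outside, world axes, zero at the start; "ft_torque": the same for the moment, N m; "width": opening from 0.0 (shut) to 1.0 (fully open).
Only numpy, scipy, OpenCV 4.12 (cv2) and the standard library are available. Lean on these libraries where they do the work, as an engineer would, in place of code of your own. Each camera call takes 0.05 s, during which the arm holds its last target.

TASK

Lower the long stripper plate over the fixture's two locating pins, with the mandrel (the steel rod standing in the paper tube) coming up through its large hole, until it lies flush on both posts, and let go of it. Then take the top of the mandrel and draw it straight up by 45 mm, so that about half of it is still in the paper tube, with the plate still flush and the tube still down in its nest. Finish there, still gripping the mandrel and holding it up steadily; leave everything else on the bench where it is.

Things in the scene. Friction and masses are not known exactly. Their poses are not given: they have to be found in the camera images.
- fixture: Stripping fixture, fixed to the bench: dark wooden base 80 (its x) x 226 (its y) x 24 high, and on it two posts 60 x 35 at its y = -95 and +95, flat tops 105 above the bench. In the centre of each top stands a steel locating pin 12 across, 18 high, its upper 8 tapered. Origin: centre of the underside; z up. The nest with the paper tube lies between the posts, at its y = +45.
- plate_grip (a point): Stripper plate, loose, flat on the bench: aluminium, 60 (its x) x 226 (its y) x 10 thick, under 0.6 kg. This point: centre of the grip block standing in its middle, 16 (x) x 30 (y) x 36 high; 28 above the underside. Holes: two of 14 at y = -95 and +95 for the pins, one of 29 at y = +45 for the mandrel. Fitted, its axes agree with the fixture's and the point is 133 above the bench over its origin.
- mandrel_center (a point): Mandrel, loose: plain round steel rod 20 across and 148 long, 0.2 to 0.35 kg, upright in the tube's bore, its foot on the nest floor 12 above the bench. This point is its centre, half-way up, 86 above the bench at the start; its top is 74 higher, 160 above the bench, 45 above the fitted plate's top face. z along the rod.
- tube_center (a point): Kraft paper tube, loose, upright in the 12 deep nest, round the mandrel: 36 outside, bore 21.6, 91.5 long, its top 1.5 below the post tops. This point is its centre, half-way up. It is light and comes up with the mandrel unless the plate is over it.
- brush: Bystander, to be left where it is: flat paste brush with a wooden handle, 180 long, 42 wide, lying flat. Sizes in mm; origin at the centre of its underside.
- spool: Bystander, to be left where it is: thick kraft ring standing on end, 60 across, 50 high. Sizes in mm; origin at the centre of its underside.
- cut_tube: Bystander, to be left where it is: finished kraft tube standing upright, 36 across, 91 high, nothing in it. Sizes in mm; origin at the centre of its underside.
- basin: Bystander, to be left where it is: empty plastic bowl, 150 across, 55 high. Sizes in mm; origin at the centre of its underside.
- press_block: Bystander, to be left where it is: wooden block 70 x 110 x 35. Sizes in mm; origin at the centre of its underside.
- spare_plate: Bystander, to be left where it is: small metal plate 90 x 60 x 8 with two holes and no grip block. Sizes in mm; origin at the centre of its underside.
- spatula: Bystander, to be left where it is: spatula with a wooden handle, 240 long. Sizes in mm; origin at the centre of its underside.
Things that resemble listed ones, but are neither listed nor needed, are in the scene too. Leave any pink look-alike of the part that bears mandrel_center alone.

How it is judged:
By the outcome, as a careful person would: the job done as asked, in the order asked, and still so for the second after the job is handed in, while the arm keeps its last pose, push and grip.
It also fails if it takes over 58 s, if anything falls off the work surface, if the arm or the gripper's body presses on something with over 40 N, if the wrist force passes 120 N, or if a joint passes its speed limit or range.

## Working session

There is one attempt and no reset: what is moved stays moved. The work goes in short steps, Python scripts to look and compute and a tool call to move; the robot and the scene stay as the last step left them, time stands still between calls to the robot, and variables do not carry over. Pictures are saved under pics/ and viewed, and the job is handed in when it is done.

Besides the shell and the picture viewer there is one more tool, called after "Call:" as a command line: name --argument value ..., lists and objects as JSON in quotes. apply_moves: Moves the arm, as the interface text tells. Its arguments: {"type":"object","properties":{"targets":{"type":"array"},"grip_force":{"type":"number"}},"required":["targets"]}

```bash
ls; mkdir -p pics; python3 - <<'E'
from cell import arm, eyes
import cv2
print(arm.observe())
for n in ("top","side","wrist"):
    print(n,eyes.camera_params(n))
    cv2.imwrite(f"pics/{n}0.png",eyes.get_image(n)[:,:,::-1])
E
```

```text
pics
{'clock': 0.0, 'joints': array([ 1.19839709,  0.4352412 ,  0.024985  ,  1.5741017 , -0.01158923,
        1.1339738 , -0.07509199]), 'dq': array([-0.00011905,  0.00077033,  0.00042034,  0.00106392, -0.00012857,
       -0.00204183,  0.00066523]), 'joint_efforts': array([-5.96231512e-04, -6.67858315e+01,  9.84380096e-01, -3.14467621e+01,
       -6.06932002e-02,  4.26173990e-02,  1.99020542e-04]), 'position': array([ 0.16637073, -0.60188105,  0.19943204]), 'ee_rot': array([-3.11154343e+00, -4.22202818e-01,  5.78460908e-04]), 'force': array([-0.3338504, -0.3873435,  0.6299132]), 'ft_torque': array([-0.04348945, -0.03615485,  0.05576934]), 'width': 1.0020441428206501}
top {'camera_matrix': array([[457.57659137,   0.        , 312.19677794],
       [  0.        , 457.57659137, 238.879701  ],
       [  0.        ,   0.        ,   1.        ]]), 'distortion': array([0.03002618, 0.        , 0.        , 0.        , 0.        ]), 'xyz': array([0.33730059, 0.06696574, 1.12819564]), 'attitude': array([-2.02497025,  2.18289364, -0.23770355])}
side {'camera_matrix': array([[597.83781857,   0.   
[... 249 characters left out ...]
987,  0.78431306]), 'attitude': array([-0.90761577,  2.35463374, -1.20676361])}
wrist {'camera_matrix': array([[432.30809892,   0.        , 323.25931783],
       [  0.        , 432.30809892, 235.02260949],
       [  0.        ,   0.        ,   1.        ]]), 'distortion': array([-0.03564823,  0.        ,  0.        ,  0.        ,  0.        ]), 'hand_eye': array([[-4.03760280e-04, -9.60644250e-01, -2.77781321e-01,
         7.56996515e-02],
       [ 9.99998394e-01,  9.72119086e-05, -1.78970167e-03,
         4.67820053e-04],
       [ 1.74627027e-03, -2.77781597e-01,  9.60642668e-01,
        -1.83894524e-01],
       [ 0.00000000e+00,  0.00000000e+00,  0.00000000e+00,
         1.00000000e+00]])}
```

View pics/top0.png

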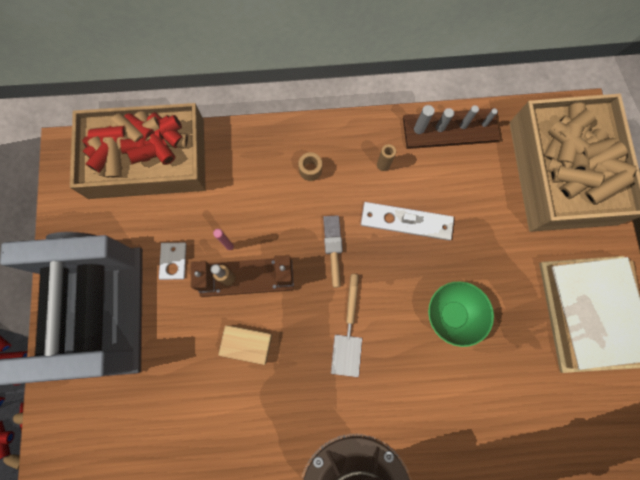

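View pics/side0.png

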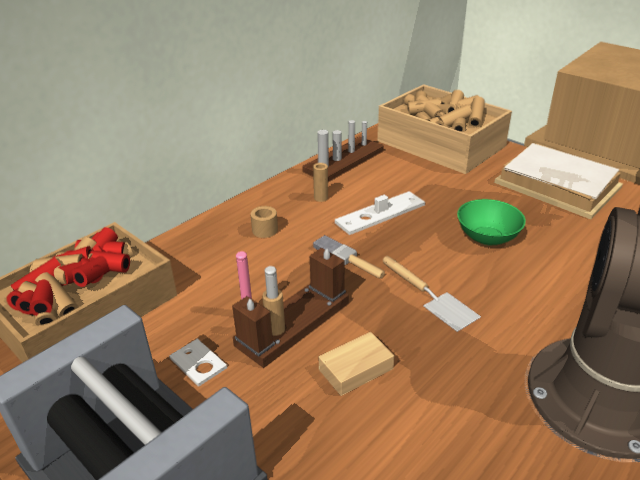

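The top view shows the stripper plate at (407,220), with its large hole at (389,217), and the fixture at (243,276), with the steel mandrel at (218,270). There is a pink look-alike at (224,239). A rack of steel rods is at (450,120) and the small spare plate is at (172,262).

```bash
cat > h.py <<'E'
import numpy as np, cv2
from cell import arm, eyes
from scipy.spatial.transform import Rotation as R
def campose(n,st=None):
    p=eyes.camera_params(n)
    if n!="wrist":
        return p,R.from_rotvec(p["attitude"]).as_matrix(),np.array(p["xyz"])
    st=st or arm.observe(); H=np.array(p["hand_eye"])
    Rt=R.from_rotvec(st["ee_rot"]).as_matrix()
    return p,Rt@H[:3,:3],Rt@H[:3,3]+st["position"]
def ray(n,uv,st=None):
    p,Rc,t=campose(n,st)
    q=cv2.undistortPoints(np.array(uv,float).reshape(-1,1,2),p["camera_matrix"],p["distortion"]).reshape(-1,2)
    d=np.c_[q,np.ones(len(q))]@Rc.T
    return t,d
def onz(n,uv,z,st=None):
    t,d=ray(n,uv,st); return t+d*((z-t[2])/d[:,2])[:,None]
def tri(l):  # list of (n,uv[,st])
    A=np.zeros((3,3));b=np.zeros(3);rs=[]
    for a in l:
        t,d=ray(*a); d=d[0]/np.linalg.norm(d[0]); P=np.eye(3)-np.outer(d,d); A+=P;b+=P@t; rs.append((P,t))
    x=np.linalg.solve(A,b); return x,[np.linalg.norm(P@(x-t)) for P,t in rs]
def proj(n,X,st=None):
    p,Rc,t=campose(n,st)
    c=(np.atleast_2d(X)-t)@Rc
    return cv2.projectPoints(c,np.zeros(3),np.zeros(3),p["camera_matrix"],p["distortion"])[0].reshape(-1,2)
def crop(f,o,x0,y0,w,h,s):
    cv2.imwrite(o,cv2.resize(cv2.imread(f)[y0:y0+h,x0:x0+w],None,fx=s,fy=s,interpolation=cv2.INTER_CUBIC))
E
python3 - <<'E'
from h import *
crop("pics/top0.png","pics/c1.png",350,190,115,65,6)
crop("pics/top0.png","pics/c2.png",180,215,130,90,6)
crop("pics/side0.png","pics/c3.png",220,235,140,140,4)
crop("pics/side0.png","pics/c4.png",325,180,110,60,7)
E
```

```text
(no output)
```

View pics/c1.png

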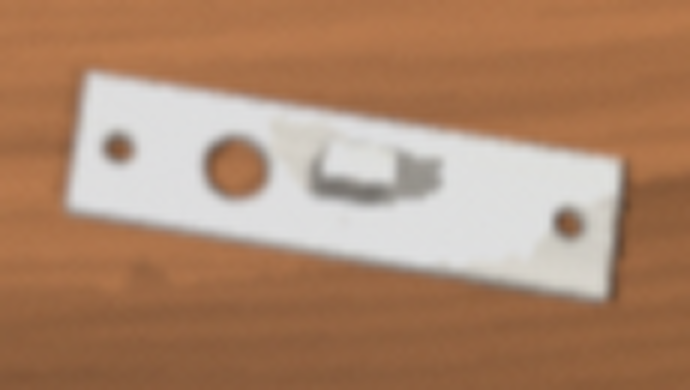

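View pics/c2.png

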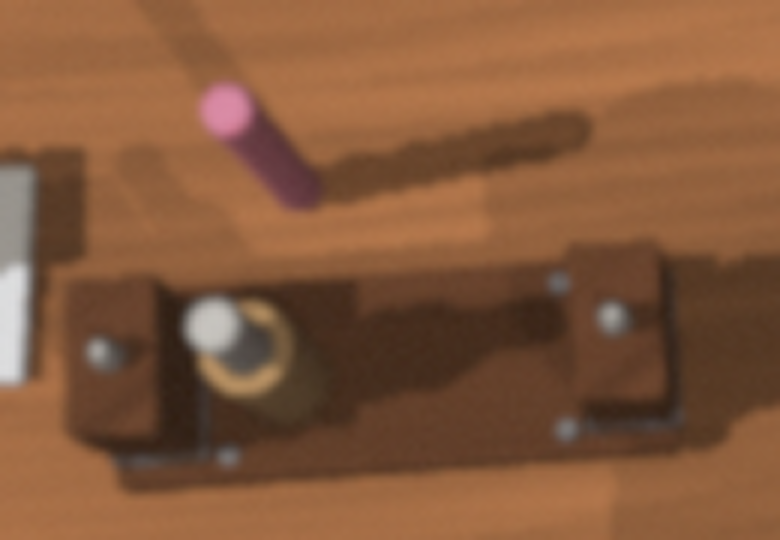

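View pics/c3.png

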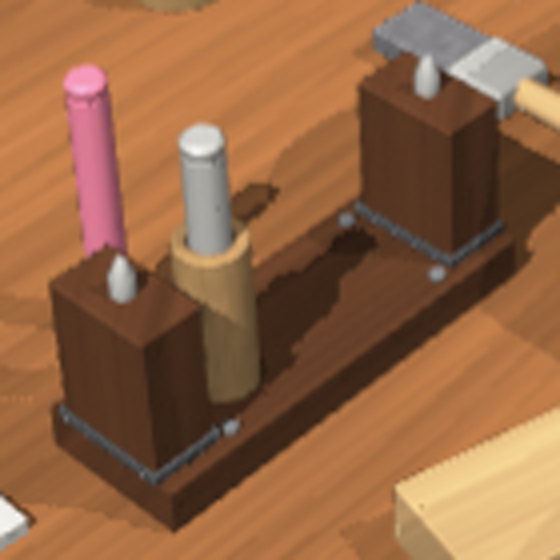

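View pics/c4.png

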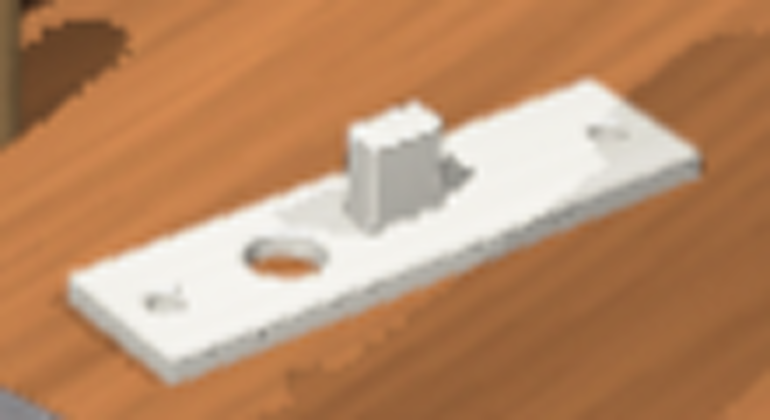

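Things that could be confused:
- **Plate:** the long plate with the block at (407,220), or the spare plate at (172,262). I choose the long one.
- **Mandrel:** the steel rod in the tube at (215,269), the pink rod at (218,233), or the rack rods at (425–490,118). I choose the steel rod in the tube between the posts.

Crops c1–c4 confirm both choices. Next I'll measure.

```bash
python3 - <<'E'
from h import *
def c(x0,y0,s,P): return (np.array(P,float)+.5)/s-.5+[x0,y0]
# plate top corners / holes (top cam), z=0.010
T=lambda P:c(350,190,6,P)
print("corners",onz("top",T([(88,70),(624,157),(610,300),(66,210)]),.010).round(4))
print("holes",onz("top",T([(118,147),(236,167),(569,221)]),.010).round(4))
print("blocktop",onz("top",T([(360,163)]),.046).round(4))
S=lambda P:c(325,180,7,P)
print("side corners",onz("side",S([(72,283),(173,360),(697,155),(590,80)]),.010).round(4))
print("side hole",onz("side",S([(165,301),(287,256),(608,133)]),.010).round(4), "block",onz("side",S([(396,125)]),.046).round(4))
F=lambda P:c(180,215,6,P); G=lambda P:c(220,235,4,P)
for nm,a,b in [("pinL",(101,352),(120,258)),("pinR",(612,318),(428,58)),("mandreltop",(213,325),(203,138)),("pinktop",(228,110),(86,76))]:
    print(nm,tri([("top",F(a)),("side",G(b))]))
print("pins z.123",onz("top",F([(101,352),(612,318)]),.121).round(4), onz("side",G([(120,258),(428,58)]),.123).round(4),"mand",onz("top",F([(213,325)]),.160).round(4),onz("side",G([(203,138)]),.160).round(4))
print("postcornersL",onz("top",F([(68,280),(160,280),(160,440),(68,432)]),.105).round(4),"R",onz("top",F([(572,245),(658,243),(668,400),(582,405)]),.105).round(4))
E
```

```text
corners [[ 0.6773 -0.0855  0.01  ]
 [ 0.622  -0.3059  0.01  ]
 [ 0.5613 -0.2915  0.01  ]
 [ 0.6169 -0.0703  0.01  ]]
holes [[ 0.6425 -0.0948  0.01  ]
 [ 0.6301 -0.1434  0.01  ]
 [ 0.5962 -0.2793  0.01  ]]
blocktop [[ 0.6185 -0.187   0.046 ]]
side corners [[ 0.6695 -0.0817  0.01  ]
 [ 0.6151 -0.0699  0.01  ]
 [ 0.5599 -0.2859  0.01  ]
 [ 0.6177 -0.3024  0.01  ]]
side hole [[ 0.6393 -0.0941  0.01  ]
 [ 0.6263 -0.1418  0.01  ]
 [ 0.5917 -0.2772  0.01  ]] block [[ 0.6156 -0.185   0.046 ]]
pinL (array([0.5054166 , 0.31674463, 0.12260183]), [np.float64(6.429215960143157e-05), np.float64(6.429215960133879e-05)])
pinR (array([0.50342368, 0.12783132, 0.12325958]), [np.float64(0.000362166941495338), np.float64(0.00036216694149522106)])
mandreltop (array([0.50534765, 0.26735561, 0.15781156]), [np.float64(0.0011353639165554096), np.float64(0.001135363916555483)])
pinktop (array([0.58710519, 0.26225641, 0.14675049]), [np.float64(0.0006649230055790154), np.float64(0.0006649230055790266)])
pins z.123 [[0.5057 0.3172 0.121 ]
 [0.5041 0.1282 0.121 ]] [[0.505  0.317  0.123 ]
 [0.5033 0.1274 0.123 ]] mand [[0.5059 0.2676 0.16  ]] [[0.5021 0.2687 0.16  ]]
postcornersL [[0.5368 0.3331 0.105 ]
 [0.5342 0.2985 0.105 ]
 [0.4736 0.2999 0.105 ]
 [0.4792 0.3339 0.105 ]] R [[0.5358 0.1426 0.105 ]
 [0.5341 0.1101 0.105 ]
 [0.4742 0.1101 0.105 ]
 [0.4748 0.1423 0.105 ]]
```

Call:
apply_moves --targets '[0.3, 0, 0, 0, -0.112, 0.3, 0, 0, 0, -0.112, 0.3, 0, 0, 0, -0.112, 0.3, 0, 0, 0, -0.112, 0.3, 0, 0, 0, -0.112, 0.3, 0, 0, 0, -0.111, 0.3, 0.1, 0.065, 0, 0, 0.3, 0.1, 0.065, 0, 0, 0.3, 0.1, 0.065, 0, 0, 0.3, 0.1, 0.065, 0, 0, 0.3, 0.1, 0.065, 0, 0, 0.3, 0.1, 0.065, 0, 0, 0.3, 0.1, 0.065, 0, 0, 0.3, 0.1, 0.065, 0, 0, 0.3, 0.1, 0.065, 0, 0, 0.3, 0.1, 0.065, 0, 0, 0.3, 0, 0, 0, 0, 0.3, 0, 0, 0, 0]' --grip_force 40

```text
clock: 2.4
position: [0.516, -0.2785, 0.1999]
ee_rot: [-2.478, -1.931, 0.001]
force: [0.7, -0.4, 0.4]
width: 0.697
```

```bash
python3 - <<'E'
from h import *
st=arm.observe(); im=eyes.get_image("wrist")
cv2.imwrite("pics/w1.png",im[:,:,::-1])
import pickle; pickle.dump(st,open("w1.pkl","wb"))
print(st["position"],R.from_rotvec(st["ee_rot"]).as_matrix().round(4),st["joints"].round(3),st["width"])
E
```

```text
[ 0.51598512 -0.27845594  0.19985559] [[ 2.444e-01  9.697e-01 -1.000e-03]
 [ 9.697e-01 -2.444e-01 -2.000e-04]
 [-4.000e-04 -1.000e-03 -1.000e+00]] [ 0.663  0.403 -0.361  1.647  0.155  1.122  0.014] 0.6969717678403133
```

View pics/w1.png

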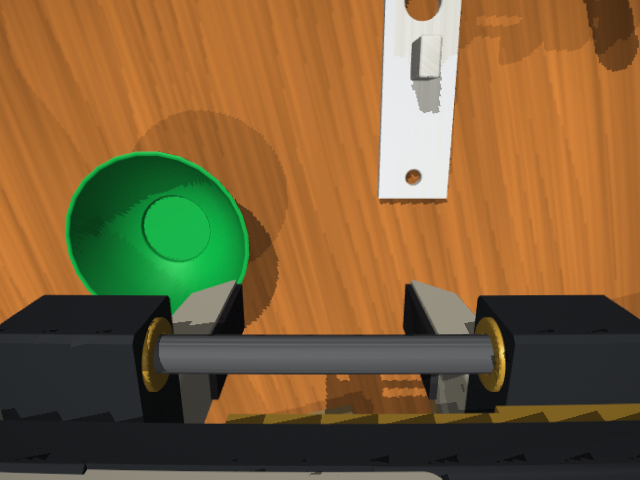

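The wrist view shows the plate with its block at (428,57), its large hole at (423,5) and its small hole at (413,177). I'll line up sideways first, then measure again.

Call:
apply_moves --targets '[0.3, 0.04, 0.096, 0, 0, 0.3, 0.04, 0.095, 0, 0, 0.3, 0, 0, 0, 0, 0.3, 0, 0, 0, 0]'

```text
clock: 2.95
position: [0.5971, -0.2672, 0.1999]
ee_rot: [-2.48, -1.928, 0.002]
force: [-0.1, -0.4, 0.9]
width: 0.7
```

```bash
python3 - <<'E'
from h import *
st=arm.observe(); im=eyes.get_image("wrist")
cv2.imwrite("pics/w2.png",im[:,:,::-1])
import pickle; pickle.dump(st,open("w2.pkl","wb"))
print(st["position"],st["width"])
g=im.astype(int); m=((g.min(2)>100)&(g.max(2)-g.min(2)<25)).astype(np.uint8)
cv2.imwrite("pics/m2.png",m*255)
E
```

```text
[ 0.5971447  -0.26719875  0.19985997] 0.6999096170080373
```

View pics/w2.png

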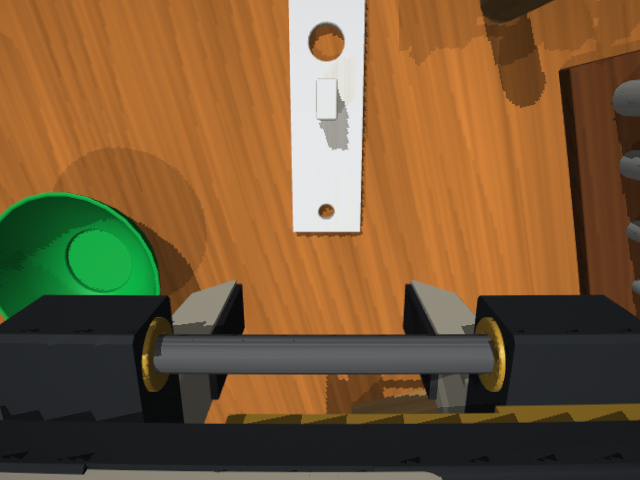

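```bash
python3 - <<'E'
from h import *
import pickle
st=pickle.load(open("w2.pkl","rb"))
im=cv2.imread("pics/w2.png").astype(int)
# holes: non-white blobs inside plate window; centroid
w=((im.min(2)>100)&(im.max(2)-im.min(2)<30)).astype(np.uint8)
n,l,s,c=cv2.connectedComponentsWithStats((1-w)[:,297:357])
out=[]
for i in range(1,n):
    if 80<s[i,4]<3000: print((c[i]+[297,0]).round(1),s[i])
P=[(326,42),(326.5,211.5)]
h=onz("wrist",P,.010,st); print(h)
d=h[0]-h[1]; print("len",np.linalg.norm(d),"yaw",-np.arctan2(d[0],d[1]))
u=d/np.linalg.norm(d); cen=h[1]+u*.095; print("centre from holes",cen)
b=onz("wrist",[(326.5,80),(317.5,80),(336.5,80)],.046,st); print("block far edge",b)
crop("pics/w2.png","pics/c5.png",280,0,100,240,2.5)
Rt=R.from_rotvec(st["ee_rot"]).as_matrix()
for q in (cen,np.array([.6185,-.187,0])): print("tool delta",(Rt.T@(q-st["position"]))/.4)
E
```

```text
[326.1  42.2] [  12   23   36   39 1077]
[326.  210.5] [ 22 204  15  14 161]
[[ 0.63136606 -0.14345058  0.01      ]
 [ 0.59760578 -0.27876701  0.01      ]]
len 0.13946430359017964 yaw -0.2444998824429038
centre from holes [ 0.62060253 -0.18659245  0.01      ]
block far edge [[ 0.62384962 -0.17389429  0.046     ]
 [ 0.61739699 -0.17225045  0.046     ]
 [ 0.63102022 -0.17571689  0.046     ]]
tool delta [0.21012807 0.00772473 0.47447535]
tool delta [0.20786546 0.00290945 0.49948257]
```

View pics/c5.png

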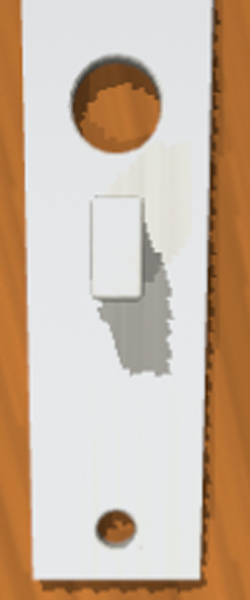

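Call:
apply_moves --targets '[0.3, 0.105, 0.0035, 0, 0, 0.3, 0.105, 0.0035, 0, 0, 0.3, 0, 0, 0.1, 0, 0.3, 0, 0, 0.1, 0, 0.3, 0, 0, 0.1, 0, 0.3, 0, 0, 0.1, 0, 0.3, 0, 0, 0.04, 0, 0.3, 0, 0, 0.022, 0, 0.3, 0, 0, 0, 0]'

```text
clock: 4.12
position: [0.622, -0.1854, 0.0162]
ee_rot: [2.478, 1.93, 0.001]
force: [-0.4, -0.3, 0.4]
width: 0.701
```

```bash
python3 - <<'E'
from h import *
st=arm.observe(); im=eyes.get_image("wrist")
cv2.imwrite("pics/w3.png",im[:,:,::-1])
print(st["position"],st["width"])
E
```

```text
[ 0.62197341 -0.18543981  0.01616649] 0.7010312815202063
```

View pics/w3.png

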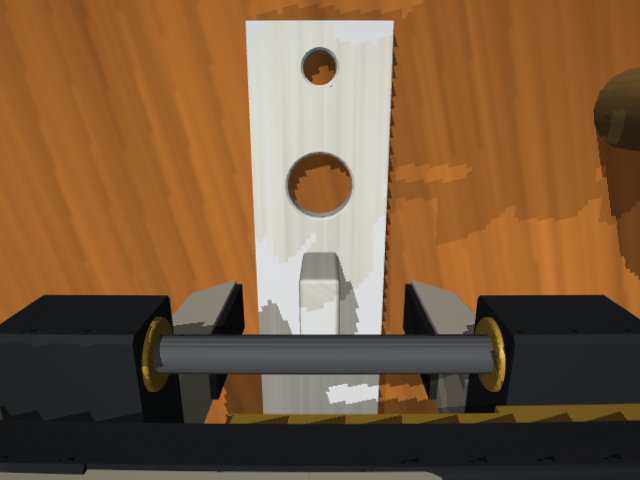

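The block (320,305) sits centred between the fingers (242 and 405), so I'll close on it.

Call:
apply_moves --targets '[1, 0, 0, 0.003, 0, 1, 0, 0, 0, 0, 1, 0, 0, 0, 0, 1, 0, 0, 0, 0, 1, 0, 0, 0, 0, 1, 0, 0, 0, 0]' --grip_force 50

```text
clock: 4.92
position: [0.6209, -0.1848, 0.0141]
ee_rot: [-2.477, -1.93, 0.002]
force: [-3.8, 1.3, 3.7]
width: 0.168
```

```bash
python3 - <<'E'
from h import *
import pickle
st=arm.observe(); im=eyes.get_image("wrist")
pickle.dump(st,open("w4.pkl","wb"))
cv2.imwrite("pics/w4.png",im[:,:,::-1])
print(st["position"],st["width"]*92,st["force"],st["ft_torque"])
w=((im.min(2)>100)).astype(np.uint8)
h=cv2.findContours((im[:,:,0].astype(int)-im[:,:,2]>60).astype(np.uint8)[0:230,255:385],cv2.RETR_CCOMP,cv2.CHAIN_APPROX_NONE)[0]
crop("pics/w4.png","pics/c6.png",230,0,180,240,3.3/1.4)
print(onz("wrist",[(319,66),(319.5,185)],.010,st))
E
```

```text
[ 0.62087816 -0.18483677  0.01413912] 15.439390119824717 [-3.77056101  1.26617154  3.6584716 ] [ 0.16119359  0.7786821  -0.0158148 ]
[[ 0.64248111 -0.09456119  0.01      ]
 [ 0.63054713 -0.1421879   0.01      ]]
```

View pics/c6.png

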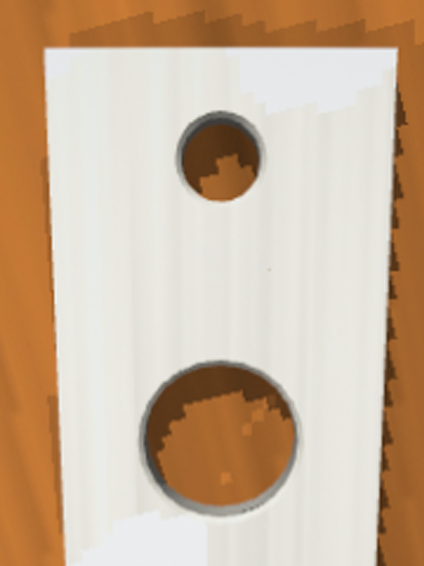

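The plate is held: opening 15.4 mm and both holes are clear. Now I'll lift, turn and carry it to a point short of the fixture, so the wrist camera sees the pins ahead.

Call:
apply_moves --targets '[1, 0, 0, -0.04, 0, 1, 0, 0, -0.1, 0, 1, 0, 0, -0.1, 0, 1, 0, 0, -0.1, 0, 1, 0, 0, -0.1, 0, 1, 0, 0, -0.1, 0, 1, 0, 0, 0, -0.05, 1, 0, 0, 0, -0.05, 1, 0, 0, 0, -0.051, 1, 0.115, -0.05, 0, 0, 1, 0.115, -0.05, 0, 0, 1, 0.115, -0.05, 0, 0, 1, 0.115, -0.05, 0, 0, 1, 0.115, -0.05, 0, 0, 1, 0.115, -0.05, 0, 0, 1, 0, 0, 0, 0, 1, 0, 0, 0, 0]'

```text
clock: 7.1
position: [0.5045, 0.0919, 0.2307]
ee_rot: [2.231, 2.21, 0.0]
force: [0.4, -0.7, -5.5]
width: 0.165
```

```bash
python3 - <<'E'
from h import *
import pickle
st=arm.observe(); im=eyes.get_image("wrist")
pickle.dump(st,open("w5.pkl","wb"))
cv2.imwrite("pics/w5.png",im[:,:,::-1])
print(st["position"],st["width"]*92,st["force"],R.from_rotvec(st["ee_rot"]).as_matrix().round(4))
E
```

```text
[0.50445133 0.09190228 0.23068271] 15.148335122211884 [ 0.41516952 -0.73907739 -5.48565749] [[ 9.3e-03  1.0e+00  7.0e-04]
 [ 1.0e+00 -9.3e-03 -6.0e-04]
 [-6.0e-04  7.0e-04 -1.0e+00]]
```

View pics/w5.png

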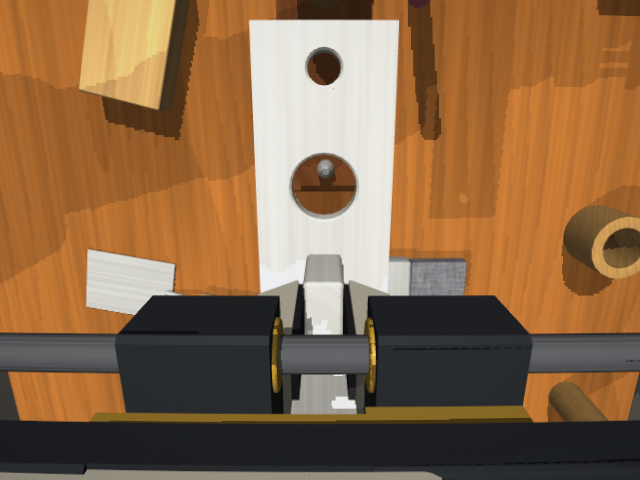

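```bash
cat > m.py <<'E'
from h import *
import pickle
def plate(im,st,zt=.0041):
    """hole centres in tool frame: ellipse fit to plate-white boundary; top face at tool z=zt"""
    g=im.astype(int); w=((g.min(2)>135)&(g.max(2)-g.min(2)<40)).astype(np.uint8)
    p,Rc,t=campose("wrist",st); Rt=R.from_rotvec(st["ee_rot"]).as_matrix()
    for (x,y,r) in [(323,66,26),(323,186,42)]:
        sub=1-w[y-r:y+r,x-r:x+r]
        cs=[c for c in cv2.findContours(sub,cv2.RETR_EXTERNAL,cv2.CHAIN_APPROX_NONE)[0] if cv2.contourArea(c)>400]
        c=max(cs,key=cv2.contourArea); e=cv2.fitEllipse(c); uv=np.array(e[0])+[x-r,y-r]
        H=np.array(p["hand_eye"]); q=cv2.undistortPoints(uv.reshape(1,1,2),p["camera_matrix"],p["distortion"]).ravel()
        d=H[:3,:3]@[q[0],q[1],1]; o=H[:3,3]; X=o+d*((zt-o[2])/d[2])
        print("hole px",uv.round(1),np.round(e[1],1),"tool",X.round(4),"world",(Rt@X+st["position"]).round(4))
E
python3 - <<'E'
from m import *
st=pickle.load(open("w5.pkl","rb")); im=cv2.imread("pics/w5.png")[:,:,::-1]
plate(im,st)
print("pinR",onz("wrist",[(325,169)],.121,st))
crop("pics/w5.png","pics/c7.png",280,30,90,195,3)
E
```

```text
hole px [323.4  65.6] [33.9 37.4] tool [0.0928 0.0007 0.0041] world [0.506  0.1847 0.2265]
hole px [323.4 184.2] [61.5 65.4] tool [0.0439 0.0007 0.0041] world [0.5055 0.1358 0.2266]
pinR [[0.50676092 0.12868087 0.121     ]]
```

View pics/c7.png

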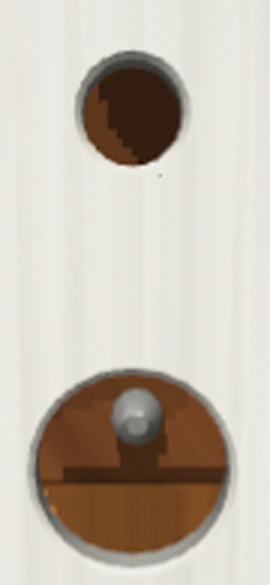

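Call:
apply_moves --targets '[1, 0.108, 0, 0, 0, 1, 0.108, 0, 0, 0, 1, 0.108, 0, 0, 0, 1, 0, 0, 0, 0, 1, 0, 0, 0, 0]'

```text
clock: 7.78
position: [0.5062, 0.2203, 0.2299]
ee_rot: [2.234, 2.208, -0.002]
force: [-0.1, 0.4, -5.8]
width: 0.161
```

```bash
python3 - <<'E'
from m import *
st=arm.observe(); im=eyes.get_image("wrist")
pickle.dump(st,open("w6.pkl","wb"))
cv2.imwrite("pics/w6.png",im[:,:,::-1])
print(st["position"],st["force"]); plate(im,st)
crop("pics/w6.png","pics/c8.png",240,10,170,240,2.4)
E
```

```text
[0.50623083 0.2203298  0.22987677] [-0.09370005  0.40303303 -5.83291263]
hole px [323.4  66.3] [32.9 36.5] tool [0.0926 0.0007 0.0041] world [0.508  0.3129 0.2257]
hole px [323.3 184.2] [61.5 65.4] tool [0.0439 0.0007 0.0041] world [0.5074 0.2642 0.2257]
```

View pics/c8.png

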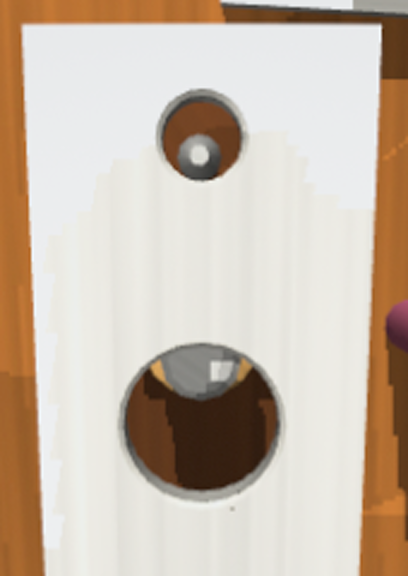

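```bash
python3 - <<'E'
from m import *
s5=pickle.load(open("w5.pkl","rb"));s6=pickle.load(open("w6.pkl","rb"))
r=onz("wrist",[(325,170.8)],.123,s5)[0]; l=onz("wrist",[(322.6,74.3)],.123,s6)[0]
d=l-r; print(r,l,np.linalg.norm(d),"yaw",-np.arctan2(d[0],d[1])); c=(r+l)/2; print("centre",c)
Rt=R.from_rotvec(s6["ee_rot"]).as_matrix()
pc=s6["position"]+Rt@[-.0018,.0007,0]
print("plate centre",pc,"tool x heading yaw",-np.arctan2(Rt[0,0],Rt[1,0]))
print("delta tool share",Rt.T@(c-pc)/.4, Rt[:,2])
top=onz("wrist",[(322.6,0)],.16,s6)
E
```

```text
[0.50674207 0.12773252 0.123     ] [0.5076081  0.31755955 0.123     ] 0.18982900943236058 yaw -0.004562168167705963
centre [0.50717508 0.22264604 0.123     ]
plate centre [0.50691025 0.21852193 0.22987824] tool x heading yaw -0.011408970416377534
delta tool share [0.01058293 0.00066474 0.26718494] [-4.61676401e-04 -9.89508464e-04 -9.99999404e-01]
```

The wrist-measured pins are 189.8 mm apart, against the true 190 mm. The correction is +4.2 mm in tool x with a small turn. I'll descend to just above the pins and look again.

Call:
apply_moves --targets '[1, 0.0105, 0.0007, 0, -0.003, 1, 0, 0, 0, 0, 1, 0, 0, 0.05, 0, 1, 0, 0, 0.05, 0, 1, 0, 0, 0.05, 0, 1, 0, 0, 0.03, 0, 1, 0, 0, 0.025, 0, 1, 0, 0, 0, 0, 1, 0, 0, 0, 0]'

```text
clock: 8.95
position: [0.5064, 0.2262, 0.1488]
ee_rot: [2.227, 2.215, 0.001]
force: [0.0, -0.3, -6.6]
width: 0.164
```

```bash
python3 - <<'E'
from m import *
st=arm.observe(); im=eyes.get_image("wrist"); sd=eyes.get_image("side")
pickle.dump(st,open("w7.pkl","wb"))
cv2.imwrite("pics/w7.png",im[:,:,::-1]);cv2.imwrite("pics/s7.png",sd[:,:,::-1])
print(st["position"],st["force"],st["width"]*92); 
crop("pics/w7.png","pics/c9.png",240,10,170,240,2.4)
crop("pics/s7.png","pics/c10.png",180,180,220,180,3)
E
```

```text
[0.50636335 0.22617374 0.14878668] [ 0.02488883 -0.33617609 -6.58376929] 15.059605194428261
```

View pics/c9.png

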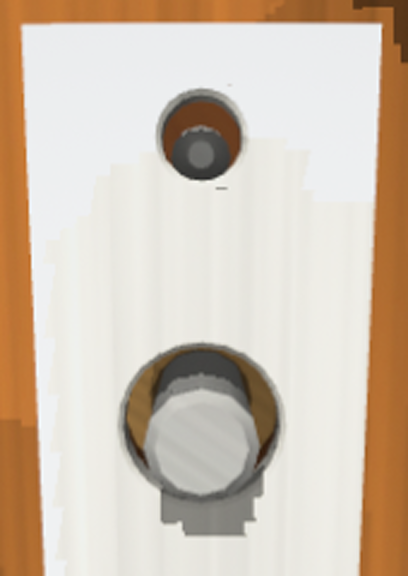

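View pics/c10.png

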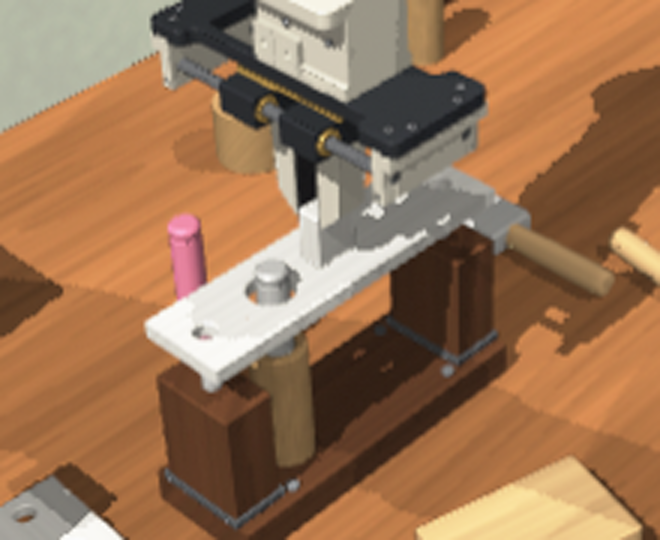

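```bash
python3 - <<'E'
from m import *
st=pickle.load(open("w7.pkl","rb")); im=cv2.imread("pics/w7.png")[:,:,::-1]
plate(im,st,.0041); 
Rt=R.from_rotvec(st["ee_rot"]).as_matrix()
px=(np.array([[201,155]])+.5)/2.4-.5+[240,10]
mx=(np.array([[202,442]])+.5)/2.4-.5+[240,10]
l=onz("wrist",px,.123,st)[0]; m=onz("wrist",mx,.160,st)[0]
for n,X in(("pinL",l),("mandrel top",m)): print(n,X,"tool",(Rt.T@(X-st["position"])).round(4))
print("yaw",-np.arctan2(Rt[0,0],Rt[1,0]),Rt[:,2].round(4))
E
```

```text
hole px [323.3  66.2] [33.  36.4] tool [0.0926 0.0007 0.0041] world [0.5075 0.3187 0.1447]
hole px [323.9 189.7] [63.  76.7] tool [0.0415 0.0009 0.0041] world [0.5075 0.2677 0.1447]
pinL [0.50761667 0.31729471 0.123     ] tool [0.0911 0.0008 0.0258]
mandrel top [0.50743928 0.26866813 0.16      ] tool [ 0.0425  0.0009 -0.0112]
yaw -0.005237698755297578 [ 8.e-04  4.e-04 -1.e+00]
```

Call:
apply_moves --targets '[1, -0.0045, 0, 0, 0, 1, 0, 0, 0, 0, 1, 0, 0, 0.01, 0, 1, 0, 0, 0.01, 0, 1, 0, 0, 0, 0, 1, 0, 0, 0, 0]'

```text
clock: 9.8
position: [0.506, 0.2242, 0.1402]
ee_rot: [-2.227, -2.216, 0.0]
force: [0.2, 0.5, -5.7]
width: 0.164
```

```bash
python3 - <<'E'
from m import *
st=arm.observe(); im=eyes.get_image("wrist")
pickle.dump(st,open("w8.pkl","wb"))
cv2.imwrite("pics/w8.png",im[:,:,::-1])
print(st["position"],st["force"],-np.arctan2(*R.from_rotvec(st["ee_rot"]).as_matrix()[:2,0])); plate(im,st)
crop("pics/w8.png","pics/c11.png",280,30,90,100,6)
E
```

```text
[0.50599009 0.22416943 0.14015838] [ 0.22385695  0.52123151 -5.72554307] -0.005062129328902774
hole px [323.3  66.3] [32.8 36.4] tool [0.0926 0.0007 0.0041] world [0.5071 0.3167 0.1361]
hole px [324.7 190.2] [62.8 78.8] tool [0.0412 0.0012 0.0041] world [0.5074 0.2654 0.1361]
```

View pics/c11.png

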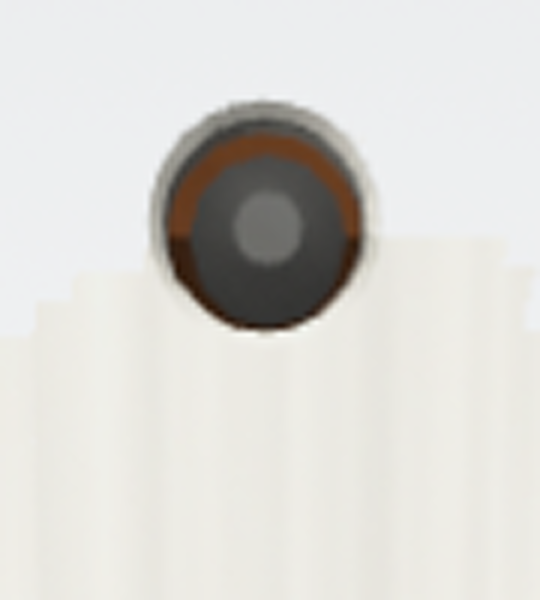

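The pin L tip (324.2,67.6) lies within about 0.5 mm of the hole axis (323.3,66.3). I'll descend in small steps and watch the force.

Call:
apply_moves --targets '[1, 0, 0.001, 0, 0, 1, 0, 0, 0.005, 0, 1, 0, 0, 0.005, 0, 1, 0, 0, 0.005, 0, 1, 0, 0, 0.005, 0, 1, 0, 0, 0, 0]'

```text
clock: 10.6
position: [0.5063, 0.224, 0.132]
ee_rot: [-2.227, -2.216, 0.001]
force: [0.6, 0.4, -5.5]
width: 0.161
```

No contact force yet, so I'll continue.

Call:
apply_moves --targets '[1, 0, 0, 0.005, 0, 1, 0, 0, 0.005, 0, 1, 0, 0, 0.005, 0, 1, 0, 0, 0.004, 0, 1, 0, 0, 0, 0]'

```text
clock: 11.22
position: [0.5063, 0.2241, 0.1245]
ee_rot: [-2.227, -2.216, 0.0]
force: [-0.8, 0.4, -6.0]
width: 0.163
```

Call:
apply_moves --targets '[1, 0, 0, 0.004, 0, 1, 0, 0, 0.003, 0, 1, 0, 0, 0.002, 0, 1, 0, 0, 0.002, 0, 1, 0, 0, 0, 0]'

```text
clock: 11.85
position: [0.5064, 0.2241, 0.1202]
ee_rot: [-2.227, -2.216, 0.0]
force: [-0.0, -0.2, -5.4]
width: 0.162
```

Call:
apply_moves --targets '[1, 0, 0, 0.002, 0, 1, 0, 0, 0.002, 0, 1, 0, 0, 0.001, 0, 1, 0, 0, 0, 0]'

```text
clock: 12.35
position: [0.5067, 0.2242, 0.1191]
ee_rot: [2.227, 2.215, 0.001]
force: [-1.6, -1.7, 6.5]
width: 0.162
```

Contact came at TCP z 0.119, as predicted (force went from −5.5 to +6.5 N). I'll check the pictures before letting go.

```bash
python3 - <<'E'
from m import *
sd=eyes.get_image("side")
cv2.imwrite("pics/s9.png",sd[:,:,::-1])
crop("pics/s9.png","pics/c12.png",180,200,220,180,3)
E
```

```text
(no output)
```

View pics/c12.png

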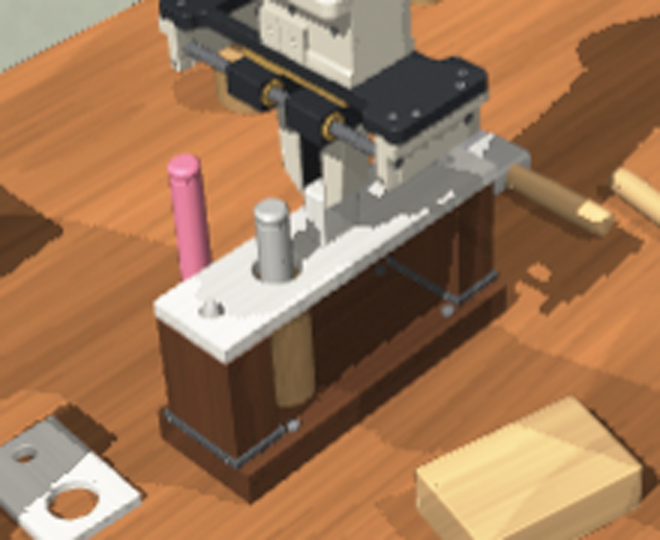

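The plate lies on both posts, with the pin showing at crop (210,308) and the mandrel standing through the hole. Now I'll release and rise.

Call:
apply_moves --targets '[0.45, 0, 0, 0, 0, 0.45, 0, 0, 0, 0, 0.45, 0, 0, 0, 0, 0.45, 0, 0, 0, 0, 0.45, 0, 0, -0.02, 0, 0.45, 0, 0, -0.05, 0, 0.45, 0, 0, -0.05, 0, 0.45, 0, 0, -0.06, 0, 0.45, 0, 0, 0, 0, 0.45, 0, 0, 0, 0]'

```text
clock: 13.65
position: [0.5062, 0.2239, 0.19]
ee_rot: [2.227, 2.216, -0.0]
force: [0.3, 0.5, -1.0]
width: 0.553
```

```bash
python3 - <<'E'
from m import *
st=arm.observe(); im=eyes.get_image("wrist");sd=eyes.get_image("side")
pickle.dump(st,open("w10.pkl","wb"))
cv2.imwrite("pics/w10.png",im[:,:,::-1]);cv2.imwrite("pics/s10.png",sd[:,:,::-1])
print(st["position"],st["force"],st["width"]*92)
crop("pics/s10.png","pics/c13.png",180,200,220,180,3)
E
```

```text
[0.50624301 0.22391229 0.18997734] [ 0.28743043  0.48552654 -1.00995314] 50.87692568534291
```

View pics/c13.png

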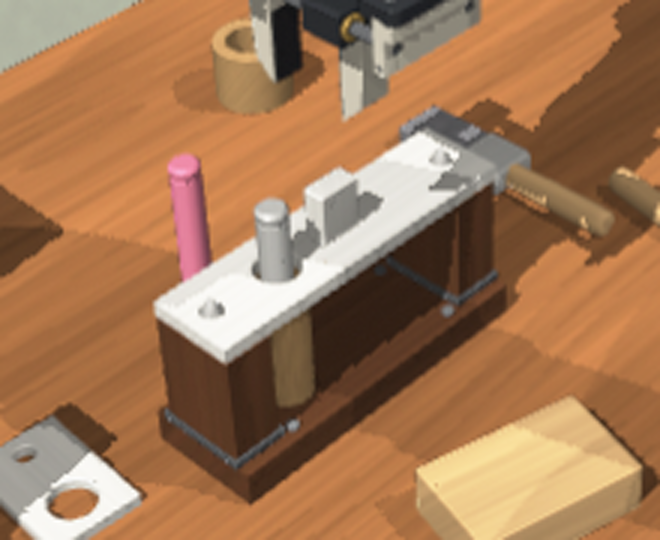

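View pics/w10.png

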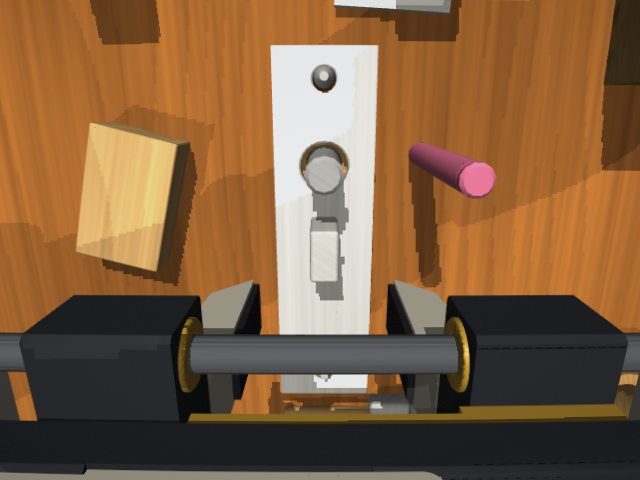

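The plate is released and flush, with both pins through. In the wrist view the mandrel top is at (324,172), and the pink look-alike is well to the right at (477,180).

```bash
python3 - <<'E'
from m import *
st=pickle.load(open("w10.pkl","rb"));Rt=R.from_rotvec(st["ee_rot"]).as_matrix()
for px,z in (((323.7,172),.16),((477,180),.147),((324,77),.123)):
    X=onz("wrist",[px],z,st)[0]; print(X,(Rt.T@(X-st["position"])),(Rt.T@(X-st["position"]))/.4)
print(proj("wrist",onz("wrist",[(323.7,172)],.16,st)+[.01,0,0],st))
E
```

```text
[0.50734827 0.26962884 0.16      ] [0.04572948 0.00086849 0.02996542] [0.1143237  0.00217123 0.07491356]
[0.58852312 0.26329344 0.147     ] [0.03982499 0.08207731 0.04295612] [0.09956249 0.20519328 0.1073903 ]
[0.50783065 0.31675846 0.123     ] [0.09287053 0.00110761 0.06695323] [0.23217633 0.00276902 0.16738307]
[[343.92351366 171.88847876]]
```

Call:
apply_moves --targets '[0.45, 0.057, 0.0005, 0, 0, 0.45, 0.056, 0, 0, 0, 0.45, 0, 0, 0, 0, 0.45, 0, 0, 0.05, 0, 0.45, 0, 0, 0.05, 0, 0.45, 0, 0, 0.04, 0, 0.45, 0, 0, 0.022, 0, 0.45, 0, 0, 0, 0, 0.45, 0, 0, 0, 0]'

```text
clock: 14.88
position: [0.5072, 0.2696, 0.126]
ee_rot: [2.227, 2.216, 0.001]
force: [0.2, 0.6, 0.5]
width: 0.552
```

```bash
python3 - <<'E'
from m import *
st=arm.observe(); im=eyes.get_image("side")
cv2.imwrite("pics/s11.png",im[:,:,::-1])
print(st["position"],st["force"],st["width"]*92)
crop("pics/s11.png","pics/c14.png",180,180,220,180,3)
E
```

```text
[0.50716735 0.26956158 0.1260107 ] [0.16707256 0.61833898 0.45692502] 50.81044058770472
```

View pics/c14.png

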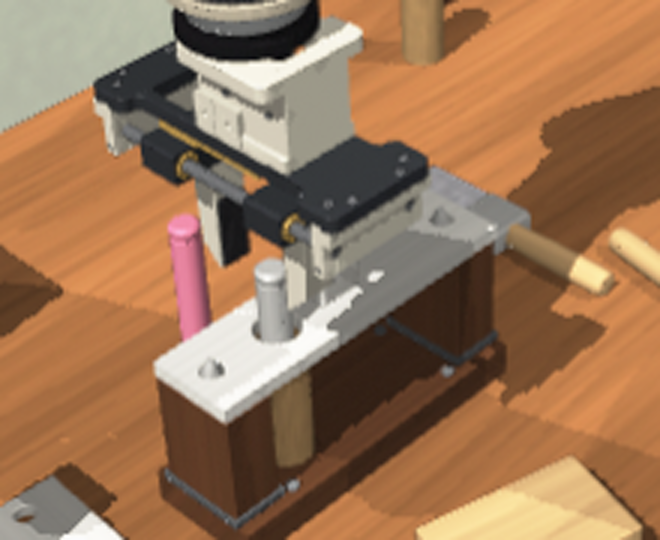

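```bash
python3 - <<'E'
from m import *
st=arm.observe(); p=st["position"]
X=np.array([p,p+[.0255,0,0],p-[.0255,0,0],[.5073,.2675,.16],[.5055,.2223,.151]])
print((proj("side",X)-[180,180])*3)
E
python3 - <<'E'
from m import *
im=eyes.get_image("wrist"); cv2.imwrite("pics/w11.png",im[:,:,::-1])
E
```

```text
[[267.69684714 310.78249507]
 [237.62882961 292.03712873]
 [298.61941454 330.04954276]
 [266.342887   262.52039151]
 [326.42289125 239.90094091]]
```

View pics/w11.png

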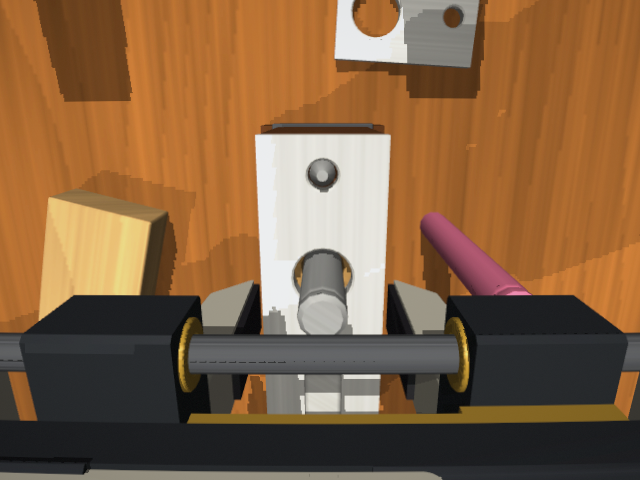

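```bash
python3 - <<'E'
from m import *
crop("pics/s11.png","pics/c15.png",235,235,80,70,9)
p=np.array([.5072,.2696,.126])
print(((proj("side",[p,p+[.0255,0,0],p-[.0255,0,0],p+[-.0255,.0095,0],p+[-.0255,-.0095,0]])-[235,235])*9).round())
E
```

```text
[[308. 438.]
 [218. 381.]
 [401. 495.]
 [365. 520.]
 [437. 471.]]
```

View pics/c15.png

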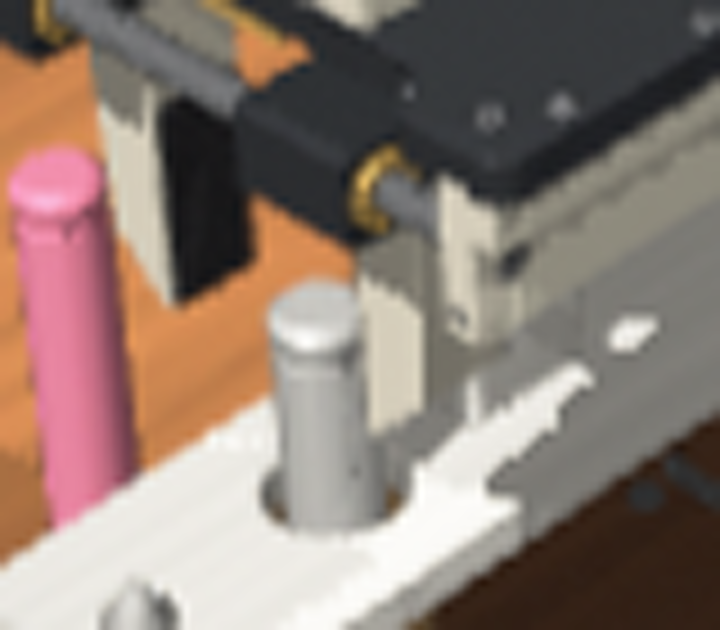

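```bash
python3 - <<'E'
from m import *
p=np.array([.5067,.2242,.1191])
crop("pics/s9.png","pics/c16.png",255,220,90,75,8)
X=[p+[-.008,.0095,0],p+[-.008,-.0095,0],p+[.008,.0095,0],p+[-.008,.0095,.02],p+[-.008,-.0095,.02]]
print(((proj("side",X)-[255,220])*8).round())
E
```

```text
[[262. 471.]
 [323. 431.]
 [211. 441.]
 [258. 400.]
 [320. 360.]]
```

View pics/c16.png

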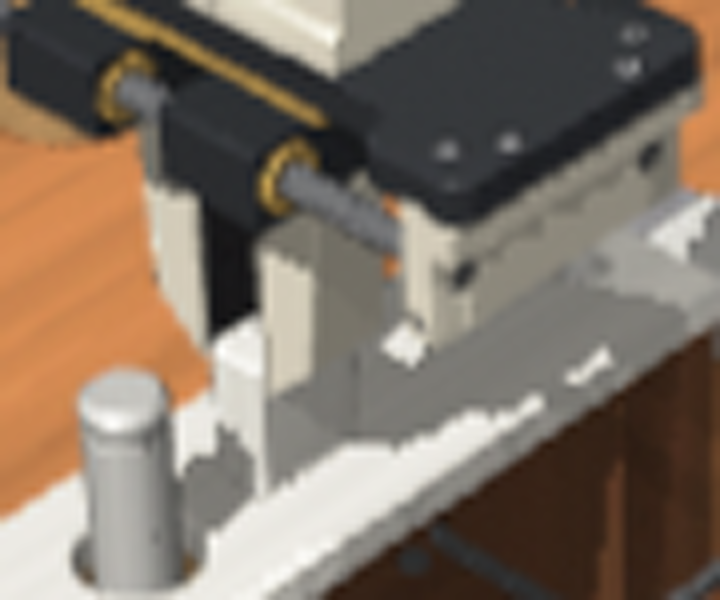

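```bash
python3 - <<'E'
from m import *
print("pinch_z",arm.pinch_z)
p=np.array([.5072,.2696,0])
for z in (.160,.175,.192):
  print(z,((proj("side",[p+[-.095,.0375,z],p+[-.095,-.0375,z],p+[.095,.0375,z]])-[235,235])*9).round().tolist())
for z in (.126,.136,.146,.15):
  print(z,((proj("side",[p+[.0255,.0095,z],p+[.0255,-.0095,z],p+[-.0345,.0095,z]])-[235,235])*9).round().tolist())
st=arm.observe();Rt=R.from_rotvec(st["ee_rot"]).as_matrix()
for z in (0,-.01,-.019,-.025):
  print(z,proj("wrist",[st["position"]+Rt@[.0095,s*.0255,z] for s in(-1,1)],st).round().tolist())
crop("pics/w11.png","pics/c17.png",190,250,270,180,2.9)
E
```

```text
pinch_z 0.0188
0.16 [[513.0, 624.0], [805.0, 418.0], [-182.0, 185.0]]
0.175 [[509.0, 559.0], [804.0, 354.0], [-191.0, 123.0]]
0.192 [[505.0, 483.0], [803.0, 279.0], [-202.0, 51.0]]
0.126 [[182.0, 405.0], [254.0, 358.0], [398.0, 541.0]]
0.136 [[177.0, 364.0], [250.0, 318.0], [395.0, 500.0]]
0.146 [[173.0, 324.0], [247.0, 278.0], [392.0, 459.0]]
0.15 [[171.0, 307.0], [245.0, 261.0], [390.0, 442.0]]
0 [[265.0, 262.0], [378.0, 261.0]]
-0.01 [[262.0, 269.0], [381.0, 269.0]]
-0.019 [[259.0, 277.0], [384.0, 277.0]]
-0.025 [[257.0, 283.0], [386.0, 283.0]]
```

View pics/c17.png

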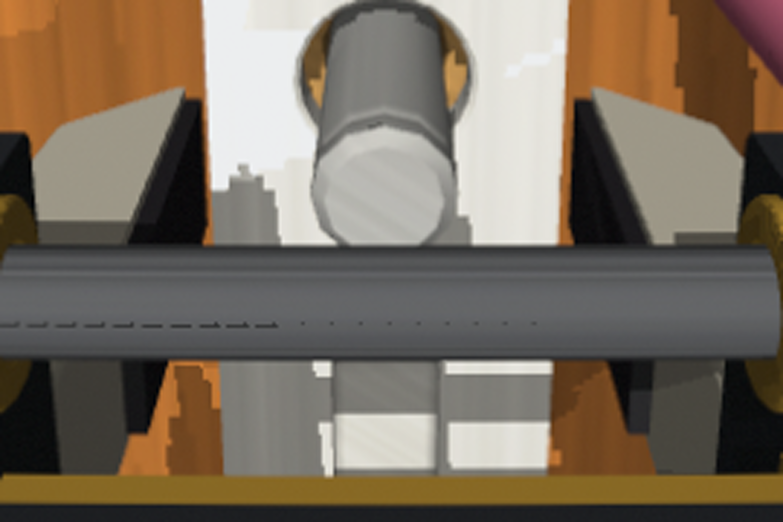

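Both cameras put the real fingertips about 24 mm above the stated TCP: the far pad's lower edge fits z ≈ 0.150, and the wrist view agrees. That leaves only about 10 mm of the rod between the pads, so I'll go 18 mm lower. The body still clears the rod and block by the stated figures. Then I'll check before closing.

Call:
apply_moves --targets '[0.45, 0, 0, 0.015, 0, 0.45, 0, 0, 0.015, 0, 0.45, 0, 0, 0.015, 0, 0.45, 0, 0, 0, 0, 0.45, 0, 0, 0, 0]'

```text
clock: 15.6
position: [0.5068, 0.2694, 0.1074]
ee_rot: [-2.227, -2.216, 0.0]
force: [1.0, 0.1, -0.1]
width: 0.547
```

```bash
python3 - <<'E'
from m import *
st=arm.observe(); im=eyes.get_image("side")
cv2.imwrite("pics/s12.png",im[:,:,::-1])
print(st["position"],st["force"],st["width"]*92)
crop("pics/s12.png","pics/c18.png",225,235,100,75,7)
E
```

```text
[0.50680383 0.26937186 0.1073873 ] [ 1.01154764  0.07383    -0.11062933] 50.33561532687048
```

View pics/c18.png

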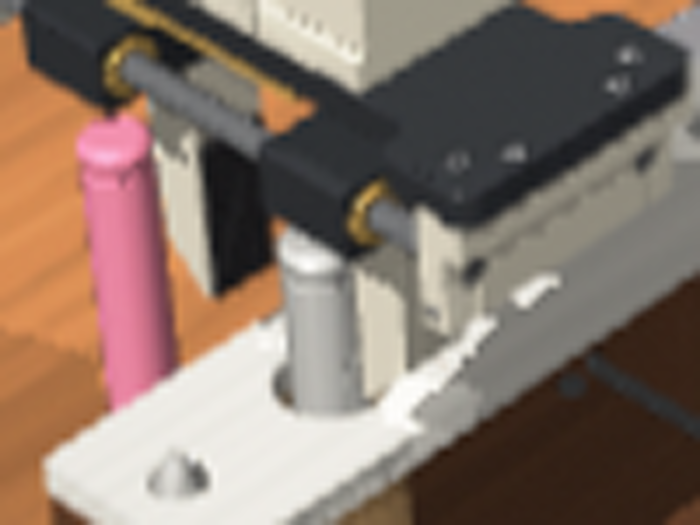

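No contact, and the rod is now well between the pads. Closing.

Call:
apply_moves --targets '[1, 0, 0, 0, 0, 1, 0, 0, 0, 0, 1, 0, 0, 0, 0, 1, 0, 0, 0, 0, 1, 0, 0, 0, 0]' --grip_force 45

```text
clock: 16.27
position: [0.5068, 0.2694, 0.1075]
ee_rot: [2.227, 2.216, 0.0]
force: [-0.1, -1.0, -0.6]
width: 0.209
```

```bash
python3 - <<'E'
from m import *
st=arm.observe(); im=eyes.get_image("side");w=eyes.get_image("wrist")
cv2.imwrite("pics/s13.png",im[:,:,::-1]);cv2.imwrite("pics/w13.png",w[:,:,::-1])
print(st["position"],st["force"],st["ft_torque"],st["width"]*92)
crop("pics/s13.png","pics/c19.png",225,235,100,75,7)
E
```

```text
[0.50683482 0.26935946 0.10745719] [-0.14915629 -0.9892149  -0.59470181] [-0.00777348 -0.07304188  0.04161743] 19.196740070819782
```

View pics/c19.png

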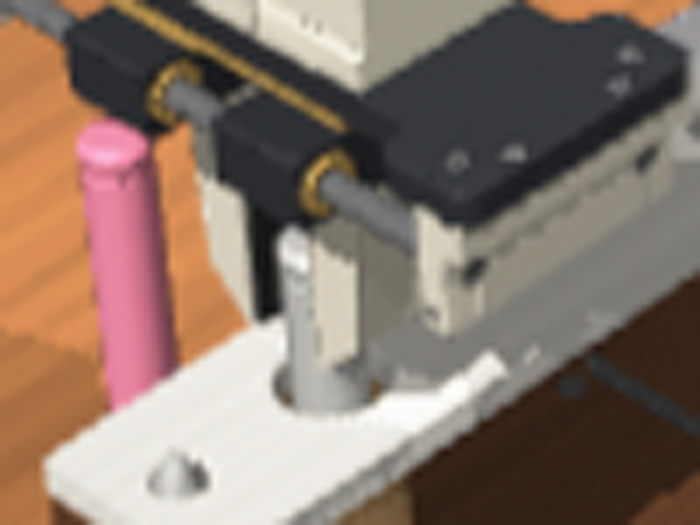

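View pics/w13.png

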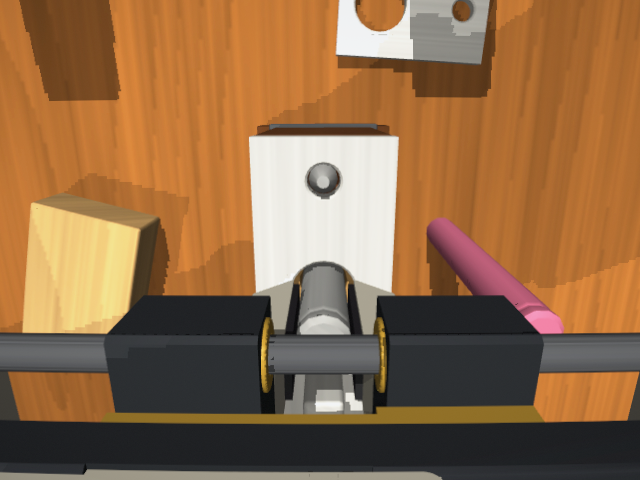

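The mandrel is held (19.2 mm, rod 20 mm). I'll start the draw gently.

Call:
apply_moves --targets '[1, 0, 0, -0.004, 0, 1, 0, 0, -0.004, 0, 1, 0, 0, -0.0045, 0, 1, 0, 0, 0, 0]'

```text
clock: 16.88
position: [0.5069, 0.2694, 0.1125]
ee_rot: [2.227, 2.216, 0.0]
force: [0.2, -0.6, -2.0]
width: 0.21
```

Call:
apply_moves --targets '[1, 0, 0, -0.01, 0, 1, 0, 0, -0.01, 0, 1, 0, 0, -0.01, 0, 1, 0, 0, -0.01, 0, 1, 0, 0, -0.01, 0, 1, 0, 0, 0, 0]'

```text
clock: 17.62
position: [0.507, 0.2695, 0.1328]
ee_rot: [2.227, 2.215, 0.001]
force: [0.1, 0.6, -2.9]
width: 0.208
```

```bash
python3 - <<'E'
from m import *
st=arm.observe(); im=eyes.get_image("side")
cv2.imwrite("pics/s14.png",im[:,:,::-1])
print(st["position"],st["force"],st["width"]*92)
crop("pics/s14.png","pics/c20.png",220,220,130,110,5.5)
E
```

```text
[0.50702133 0.26947214 0.13279762] [ 0.1224934   0.62363065 -2.90465739] 19.155319378172205
```

View pics/c20.png

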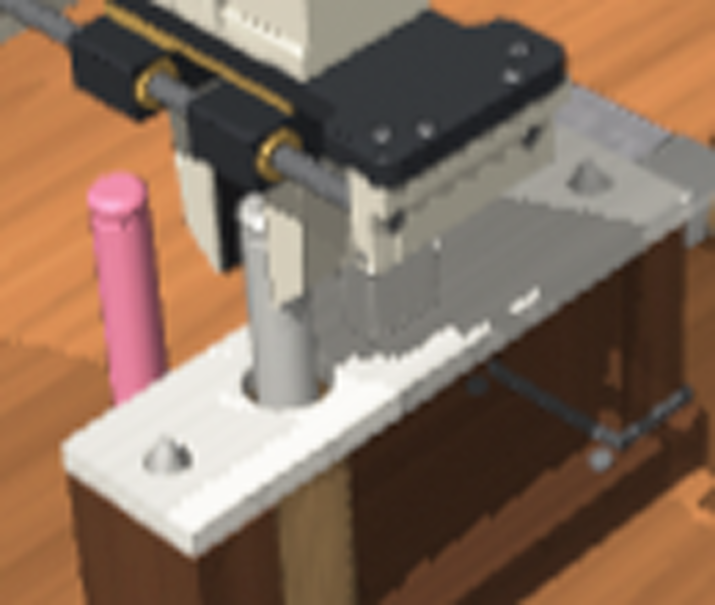

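The rod is rising and the plate is still flush. Raised 25.3 mm so far, so 19.7 mm remain.

Call:
apply_moves --targets '[1, 0, 0, -0.01, 0, 1, 0, 0, -0.01, 0, 1, 0, 0, -0.01, 0, 1, 0, 0, -0.01, 0, 1, 0, 0, -0.005, 0, 1, 0, 0, -0.004, 0, 1, 0, 0, 0, 0, 1, 0, 0, 0, 0, 1, 0, 0, 0, 0]'

```text
clock: 18.8
position: [0.5068, 0.2693, 0.1519]
ee_rot: [-2.227, -2.216, 0.0]
force: [-0.2, 0.2, -1.8]
width: 0.207
```

```bash
python3 - <<'E'
from m import *
st=arm.observe(); im=eyes.get_image("side");w=eyes.get_image("wrist");t=eyes.get_image("top")
cv2.imwrite("pics/s15.png",im[:,:,::-1]);cv2.imwrite("pics/w15.png",w[:,:,::-1]);cv2.imwrite("pics/t15.png",t[:,:,::-1])
print(st["position"],st["force"],st["width"]*92)
crop("pics/s15.png","pics/c21.png",215,200,135,165,3.6)
# predicted side pixels (crop): rod top if raised 45, plate top at rod, tube foot in nest
X=[[.5073,.2685,.205],[.5073,.2685,.115],[.5058,.3167,.123],[.504,.1275,.123]]
print(((proj("side",X)-[215,200])*3.6).round())
E
```

```text
[0.50676911 0.26925791 0.15188352] [-0.17715756  0.16413575 -1.75994174] 19.030619058758088
[[185. 167.]
 [198. 317.]
 [124. 356.]
 [401. 176.]]
```

View pics/c21.png

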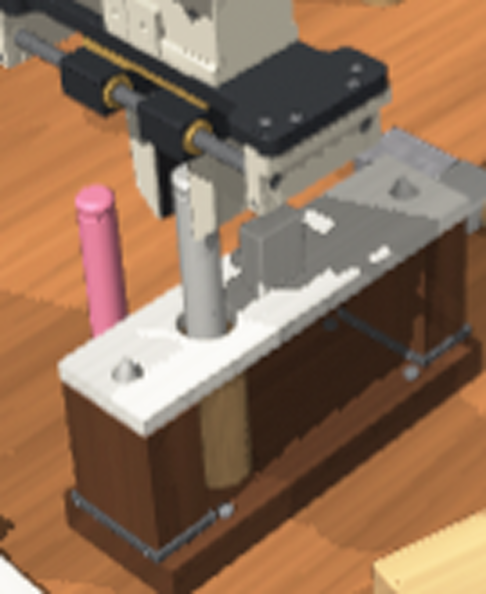

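View pics/w15.png

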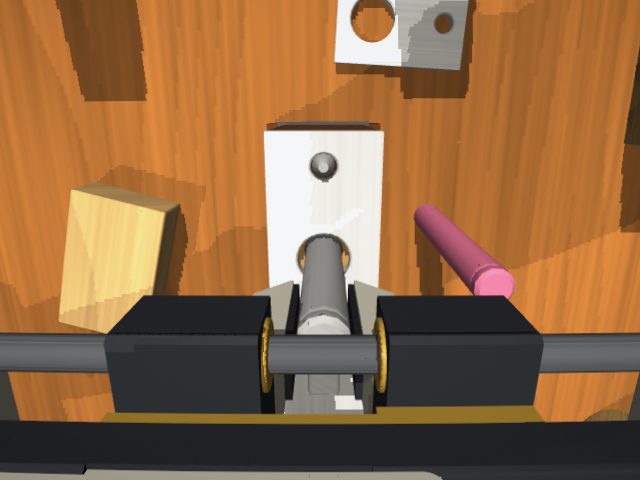

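Raised 44.4 mm, no slip, plate flush and tube foot at (225,485) in its nest. I'll add the last 0.6 mm and settle.

Call:
apply_moves --targets '[1, 0, 0, -0.0015, 0, 1, 0, 0, 0, 0, 1, 0, 0, 0, 0, 1, 0, 0, 0, 0, 1, 0, 0, 0, 0, 1, 0, 0, 0, 0, 1, 0, 0, 0, 0, 1, 0, 0, 0, 0]'

```text
clock: 19.95
position: [0.5068, 0.2693, 0.1526]
ee_rot: [-2.227, -2.216, 0.0]
force: [0.7, 0.1, -3.6]
width: 0.209
```

```bash
python3 - <<'E'
from m import *
st=arm.observe(); im=eyes.get_image("side")
cv2.imwrite("pics/s16.png",im[:,:,::-1])
a=cv2.imread("pics/s10.png").astype(int);b=im[:,:,::-1].astype(int)
print("tube/posts region diff",np.abs(a-b)[330:372,230:300].mean().round(2))
print(st["position"],st["force"],st["width"]*92,np.abs(st["dq"]).max())
E
```

```text
tube/posts region diff 1.68
[0.50681065 0.269319   0.15261932] [ 0.74931811  0.07927982 -3.57580733] 19.241052325828996 0.0025795720058446837
```

View pics/s16.png

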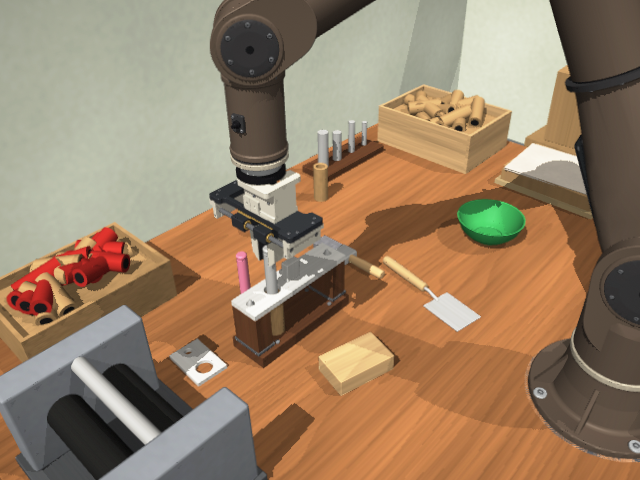

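The final side view shows the plate flush, the rod up and the tube in its nest. The bystanders have not moved. Raised 45.2 mm and steady.

```bash
python3 -c "
from cell import arm
print(arm.sign_off())"
```

```text
the job is handed in; nothing more can be done
None
```

The job is done and handed in at about 20 s: the stripper plate is on the fixture and the mandrel is drawn up 45 mm and still held.

- **Plate:** I lowered it over both pins with the mandrel through its large hole. It seated at TCP z 0.119 m, as predicted, pressing lightly with about 12 N, and I released it. The side view shows it flush on both posts with both pins through, before and after the draw.
- **Mandrel:** I gripped the top with 45 N and drew it up; the measured rise was 45.2 mm. It did not slip (opening about 19.2 mm on the 20 mm rod) and the arm was steady at the end. The pull stayed around 2–3.6 N, about the rod's own weight.
- **Tube and bystanders:** The tube's foot is still in the nest, and nothing else looks moved in the last side picture.
- **Check that disagreed:** Both cameras put the real fingertips about 24 mm above the stated TCP. The plate was therefore held only by the top of its grip block, which held. I went 18 mm lower than planned on the mandrel to get a full grip.

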